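# Set and lock the depth dial of a bookplate press

## Task

Set the little blue bookplate press for the signing: turn its round knob clockwise until the pointer is at the red mark, feel with a light pull for the catch, which lies a little past that mark, then pull the knob straight up to its stop so that it stays locked, and let go. Never force the lock while it is not in the catch, and leave the pen cup and the ink tin standing where they are.

Things in the scene. Friction and masses are not known exactly. Their poses are not given: they have to be found in the camera images.
- press: Blue embossing press fixed to the table: a base plate 130 x 310 x 16 mm (x from -65 to 65, y from -60 to 250 mm) with a round dial housing at its origin (108 mm across, top 50 mm above the table) and a die head at its +y end (from y = 135 mm on, up to 133 mm high). Origin: on the table, on the knob's upright axis. z up.
- mark_ring: Black disc 96 mm across and 3 mm thick on top of the housing, coaxial with the knob; its top face is 53 mm above the table. It does not turn when worked. One red and two white marks lie on it. Origin at the centre of its underside; x points to the red mark. The lock's hidden slotted plate sits beneath it and belongs to it.
- red_mark (a point): The middle of the red mark (18 x 6 mm, radial), 40 mm from the knob's axis. The catch (slot) that belongs to it lies 4 to 24 degrees past it, clockwise seen from above; just where is not known and differs every time, so it has to be felt for.
- white_mark_a (a point): White mark (18 x 3.5 mm), 40 mm from the axis, 1.05 rad counterclockwise (from above) of the red one: the wrong setting. It has a catch of its own, as far past it as the red one's.
- white_mark_b (a point): The same, 1.05 rad clockwise of the red one.
- turn_knob: Round fluted metal knob, 38 mm across and 31 mm tall, upright axis, with a red line on top and a small yellow nose at its foot that show where it points. While down, its top is 87 mm above the table and its underside 3 mm above the black disc. Origin on its axis, 3 mm below its underside; x points along the pointer. Up to 25 N on its lock is safe, pulled or twisted.
- knob_grip (a point): Point on the knob's axis, 11 mm below its top: a good height to grip (from above, by any two opposite sides), 23 mm above the black disc while the knob is down.
- pointer (a point): The point 40 mm out from the knob's axis in the direction in which it points: compare it with the marks. It starts 0.5 to 1.05 rad counterclockwise (from above) of the red mark. While down the knob turns easily both ways (about 0.05 N m of friction; its stops are far beyond the marks).
- lift (a joint): How far the knob is pulled up, m: 0 down, 0.010 at the upper stop. It rises beyond 1 mm only where its inner pin meets a slot (1.3 degrees of play either way; once up it cannot turn); elsewhere it is blocked after 1 mm. Rising takes about 2.5 N of friction plus 0.7 N of weight; it stays where it is left.
- pen_cup: Dark steel cup, 68 mm across and 85 mm high, full of pens up to 130 mm high, 0.3 kg, loose, 0.17 to 0.22 m from the knob. Origin at the centre of its underside. To be left alone.
- ink_tin: Red round ink tin, 60 mm across and 24 mm high, loose, 0.12 to 0.16 m from the knob. Origin at the centre of its underside. To be left alone.

How it is judged:
By the outcome, as a careful person would: the job done as asked, in the order asked, and still so for the second after the job is handed in, with the robot touching nothing.
It also fails if it takes over 58 s, if anything falls off the work surface, if the arm or the gripper's body presses on something with over 40 N, if the wrist force passes 120 N, or if a joint passes its speed limit or range.

## Robot

A 7-joint arm with a two-finger parallel gripper is mounted at the origin on the work surface. World frame = base frame: x ahead of the robot, y to its left, z up, the work surface at z = 0. Lengths are in m, angles in rad, forces in N, time in s.
With the tool pointing down it reaches from about 0.425 to 1.025 m from the base axis. Payload 9.4 kg.
Tool frame: the origin (TCP) lies on the mounting face of the last link; the fingertips stand 173 mm ahead of it and the grasp point (between the pads) lies manip.grasp_offset ahead of it (manip.grasp_offset is the distance from the TCP to the grasp point, in m); z points along the fingers, y is the line along which they close (so a half turn about z gives the same grasp; the last joint's range is limited). The gripper opens to 85 mm and grips with 20 to 120 N. Pads are 22 mm wide; open, the fingers measure 114 mm over their backs; the gripper's body (76 mm by 85 mm) begins 54 mm behind the grasp point. The pads swing forward as they close: fully open they stand 13 mm farther back than shut.
Start: joints at [-1.331, 0.599, -0.003, 1.599, 0.002, 0.943, -0.08], TCP at [0.226, 0.689, 0.405] pointing down, gripper open.
Joint ranges: [-2.57, 2.57], [-0.35, 1.97], [-1.29, 1.29], [0.11, 2.56], [-1.05, 4.19], [0.11, 1.86], [-2.63, 2.63]. Speed limits (rad/s): [2.22, 2.22, 3.01, 3.01, 3.14, 3.14, 3.14].

## Interface

Orientations are given as a unit quaternion [x, y, z, w].
In Python, from cell import readout, snapshot, calibration, manip, spotter gives the robot as it stands. The module is installed in compiled form; this text tells all that it offers.
- The arm moves only by the tool move_arm, never from a script. Its argument "deltas" is a list of rows, each a list of 7 numbers: the turn, a rotation vector about the tool's x, y, z scaled (see below), then the shift along the tool's x, y, z scaled (see below), then the opening, from 0 (shut) to 1 (fully open). In form: [[ax, ay, az, tx, ty, tz, grip], ...]. A call has exactly 10 rows; each row shifts and turns the commanded pose from where the row before left it, along the tool's axes as they then stand; what a row does not reach is not made up. The controller multiplies each number of a shift by 0.02 m and each number of a turn by 5 degrees. A row lasts 1/12 s, in which the tool goes at most 41.7 mm and 7.16 degrees, less where a joint would pass 70% of its speed; a pose out of reach is approached as far as the arm can. A call with a number of a shift or a turn outside -1 to 1 is refused whole. A call with a gripper value outside its range is refused whole. The fingers move at their own pace and stop on an object; the grip force is fixed at half the most. Time passes only in rows, so rows that do not move let the fingers close, or fill a call up. It gives the time, the measured TCP pose, the force, the opening and the grip force at its end, in the units of the state.
- readout.read_state(): the state, without advancing time (a new reading comes with each control period).
- snapshot(name): name is "scene" or "top"; returns the picture (384x512x3 uint8, blue, green, red); there is no depth.
- calibration(name): a dict with "K" (3x3 intrinsics, pixels), "rvec" (rotation vector, rad) and "tvec" (3), from world to camera coordinates, as OpenCV has them. Camera axes: x right, y down, z forward; pixel columns grow to the right and rows downward; lengths in m; the calibration is good to about 2 mm. A picture is of the moment at which its call begins. calibration takes no time and is no camera call.
- manip.finish_job(): hands the job in; it is judged then, once.
Trained networks look in the newest picture that a camera, given by its name, has taken for a name from the list of things; names that differ only in an ending like _2 or _b are one class to them, and where a whole thing is asked for, a point or a joint stands for the part that bears it (a point fixed in the world has none). Each returns a list of dicts, best first, with "score" (0 to 1); they miss things now and then, are a little off and sometimes report something else, mostly with a low value. They report only what shows in the picture. A call takes as long as a camera call.
- spotter.recognise(camera, label): "box" ([left, top, right, bottom] in pixels, round what is visible of it).
The state is a dict: "clock": time; "joint_positions": joint angles; "joint_velocities": joint speeds; "joint_efforts": joint torques, N m; "eef_pos": TCP position; "tcp_rot": TCP orientation; "force": force on the tool from outside, world axes, zero at the start; "ft_torque": the same for the moment, N m; "gripper_width": opening from 0.0 (shut) to 1.0 (fully open); "finger_force": force on a finger pad.
Only numpy, scipy, OpenCV 4.12 (cv2) and the standard library are available. Lean on these libraries where they do the work, as an engineer would, in place of code of your own. Each camera call takes 0.05 s, during which the arm holds its last target. There are 200 camera calls.

## Working session

There is one attempt and no reset: what is moved stays moved. The work goes in short steps, Python scripts to look and compute and a tool call to move; the robot and the scene stay as the last step left them, time stands still between calls to the robot, and variables do not carry over. Pictures are saved under pics/ and viewed, at most 10 in all, crops included, and the job is handed in when it is done.

Besides the shell and the picture viewer there is one more tool, called after "Request:" by a JSON object that holds its "name" and its "arguments", one argument or row to a line. move_arm: Moves the arm, as the interface text tells. Shifts and turns lie within -1 to 1; 1 stands for 0.02 m of shift or 5 degrees of turn. Its arguments: {"type":"object","properties":{"deltas":{"type":"array","items":{"type":"array","items":{"type":"number","minimum":-1,"maximum":1}}}},"required":["deltas"]}

```bash
mkdir -p pics; cat > h.py <<'E'
import numpy as np, cv2
from cell import readout, snapshot, calibration, manip, spotter
from scipy.spatial.transform import Rotation as R
def ray(cam,px,z):
    c=calibration(cam);Rm,_=cv2.Rodrigues(np.array(c['rvec'],float));t=np.array(c['tvec'],float).ravel()
    d=Rm.T@np.linalg.inv(c['K'])@np.array([px[0],px[1],1.]);o=-Rm.T@t
    return o+d*(z-o[2])/d[2]
def proj(cam,p):
    c=calibration(cam);return cv2.projectPoints(np.array(p,float).reshape(-1,3),np.array(c['rvec'],float),np.array(c['tvec'],float),np.array(c['K'],float),None)[0].reshape(-1,2)
E
python3 - <<'E'
from h import *
s=readout.read_state();print({k:np.round(v,3) for k,v in s.items()},manip.grasp_offset)
ims=[]
for c in("scene","top"):
    im=snapshot(c);cv2.imwrite(f'pics/{c}0.png',im)
    C=calibration(c);print(c,ray(c,(256,192),0.05).round(3),C['K'][0][0])
    for l in("press","mark_ring","red_mark","turn_knob","pen_cup","ink_tin","pointer"):
        r=spotter.recognise(c,l);
        for q in r[:2]:
            b=q['box'];z={"mark_ring":.053,"turn_knob":.087,"red_mark":.053}.get(l,.03)
            print(l,round(q['score'],2),np.round(b),ray(c,((b[0]+b[2])/2,(b[1]+b[3])/2),z).round(3))
a=cv2.imread('pics/scene0.png');b=cv2.imread('pics/top0.png')
cv2.imwrite('pics/both0.png',cv2.resize(np.hstack([a,b]),(800,300)))
E
```

```text
{'clock': np.float64(0.0), 'joint_positions': array([-1.331,  0.6  , -0.003,  1.6  ,  0.002,  0.943, -0.08 ]), 'joint_velocities': array([-0.001,  0.002, -0.   ,  0.   ,  0.   , -0.   ,  0.   ]), 'joint_efforts': array([ 1.0000e-03, -7.7646e+01,  1.5650e+00, -2.5800e+01,  1.2000e-02,
        9.0000e-03,  0.0000e+00]), 'eef_pos': array([0.226, 0.689, 0.404]), 'tcp_rot': array([ 0.158,  0.987, -0.001, -0.   ]), 'force': array([ 0.314,  0.049, -0.478]), 'ft_torque': array([ 0.048, -0.018,  0.019]), 'finger_force': np.float64(0.0), 'gripper_width': np.float64(1.001)} 0.1547
scene [ 0.585 -0.067  0.05 ] 424.4371244453286
press 0.84 [258. 222. 431. 382.] [0.568 0.203 0.03 ]
mark_ring 0.94 [280. 220. 334. 269.] [0.568 0.087 0.053]
red_mark 0.57 [281. 218. 336. 268.] [0.564 0.085 0.053]
turn_knob 0.88 [299. 227. 319. 253.] [0.574 0.097 0.087]
pen_cup 0.76 [240. 133. 274. 197.] [ 0.538 -0.145  0.03 ]
ink_tin 0.84 [232. 290. 271. 326.] [0.708 0.132 0.03 ]
pointer 0.87 [295. 221. 320. 254.] [0.548 0.063 0.03 ]
top [ 0.592 -0.029  0.05 ] 373.92306968050207
press 0.72 [ 75. 177. 236. 242.] [0.554 0.187 0.03 ]
mark_ring 0.61 [182. 184. 227. 227.] [0.564 0.079 0.053]
mark_ring 0.58 [193. 194. 214. 214.] [0.567 0.08  0.053]
red_mark 0.89 [182. 185. 229. 232.] [0.556 0.076 0.053]
turn_knob 0.53 [190. 198. 211. 217.] [0.559 0.082 0.087]
pen_cup 0.56 [281. 196. 317. 231.] [ 0.548 -0.122  0.03 ]
ink_tin 0.89 [176. 130. 205. 159.] [0.695 0.114 0.03 ]
ink_tin 0.52 [181. 183. 223. 229.] [0.562 0.087 0.03 ]
pointer 0.81 [194. 198. 212. 217.] [0.558 0.085 0.03 ]
```

View pics/top0.png

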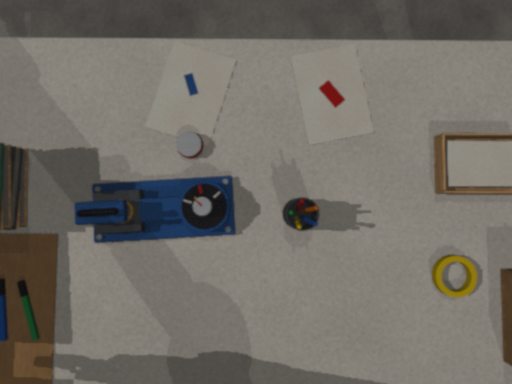

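View pics/scene0.png

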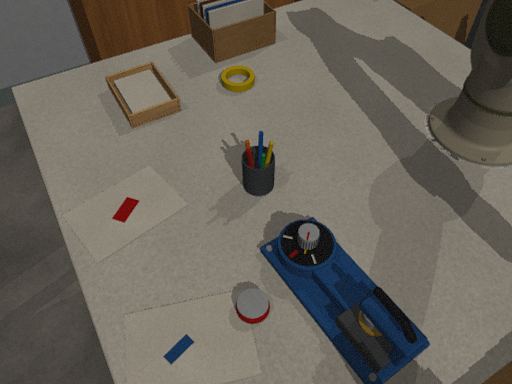

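The top view shows the knob at about (203,206), the red mark at (200,189), and white marks at (188,203) and (217,196). The pointer points up-left, between the red mark and white mark a. The cup is at (301,213) and the tin at (190,145). Next I'll rectify the disc plane to measure the angles.

```bash
cat > rect.py <<'E'
from h import *
def rect(im,cam,z,c,half=.065,n=390):
    w=[(c[0]+half,c[1]+half,z),(c[0]+half,c[1]-half,z),(c[0]-half,c[1]-half,z),(c[0]-half,c[1]+half,z)]
    H=cv2.getPerspectiveTransform(proj(cam,w).astype(np.float32),np.float32([[0,0],[n,0],[n,n],[0,n]]))
    return cv2.warpPerspective(im,H,(n,n),flags=cv2.INTER_CUBIC)
E
python3 - <<'E'
from rect import *
c=(.565,.083);out=[]
for cam in("top","scene"):
    im=cv2.imread(f'pics/{cam}0.png')
    for z in(.053,.087):
        r=rect(im,cam,z,c);out.append(r)
        h=cv2.cvtColor(r,cv2.COLOR_BGR2HSV)
        def rep(n,m):
            k,l,s,ce=cv2.connectedComponentsWithStats(m.astype(np.uint8))
            for i in range(1,k):
                if s[i,4]>60:
                    u,v=ce[i];print(cam,z,n,s[i,4],'xy',round(c[0]+.065-v/3000,4),round(c[1]+.065-u/3000,4))
        rep('red',((h[...,0]<10)|(h[...,0]>170))&(h[...,1]>110)&(h[...,2]>70))
        rep('yellow',(h[...,0]>18)&(h[...,0]<35)&(h[...,1]>110)&(h[...,2]>70))
        rep('white',(h[...,1]<60)&(h[...,2]>120))
        if z==.053: rep('black',(h[...,2]<60))
a=np.vstack([np.hstack(out[:2]),np.hstack(out[2:])]);cv2.imwrite('pics/rect0.png',cv2.resize(a,(600,600)))
E
```

```text
top 0.053 red 980 xy 0.5977 0.0893
top 0.053 yellow 165 xy 0.5795 0.0994
top 0.053 white 967 xy 0.6275 0.1327
top 0.053 white 125 xy 0.6278 0.1051
top 0.053 white 235 xy 0.6279 0.0208
top 0.053 white 106 xy 0.576 0.0891
top 0.053 white 166 xy 0.5656 0.0991
top 0.053 white 1981 xy 0.5533 0.0827
top 0.053 white 85 xy 0.5005 0.0296
top 0.053 black 48001 xy 0.5601 0.0779
top 0.053 black 172 xy 0.6048 0.0443
top 0.053 black 275 xy 0.5964 0.0366
top 0.053 black 1227 xy 0.5551 0.0277
top 0.053 black 89 xy 0.5307 0.133
top 0.053 black 64 xy 0.5229 0.0323
top 0.087 red 897 xy 0.596 0.0846
top 0.087 yellow 155 xy 0.5786 0.0942
top 0.087 white 2184 xy 0.6259 0.1323
top 0.087 white 254 xy 0.6269 0.099
top 0.087 white 61 xy 0.6293 0.0821
top 0.087 white 291 xy 0.627 0.0205
top 0.087 white 101 xy 0.5753 0.0844
top 0.087 white 150 xy 0.5653 0.0939
top 0.087 white 1810 xy 0.5535 0.0782
top 0.087 white 693 xy 0.5014 0.032
scene 0.053 red 1010 xy 0.5996 0.0897
scene 0.053 red 537 xy 0.5562 0.0713
scene 0.053 yellow 336 xy 0.5789 0.0959
scene 0.053 white 864 xy 0.6266 0.0243
scene 0.053 white 359 xy 0.5896 0.0546
scene 0.053 white 376 xy 0.5747 0.116
scene 0.053 white 23200 xy 0.5117 0.0728
scene 0.053 white 179 xy 0.5355 0.0733
scene 0.053 black 5701 xy 0.6221 0.0849
scene 0.053 black 47192 xy 0.5678 0.0852
scene 0.053 black 793 xy 0.5934 0.1431
scene 0.053 black 173 xy 0.5705 0.0866
scene 0.053 black 72 xy 0.5645 0.0876
scene 0.087 red 907 xy 0.6124 0.1056
scene 0.087 red 479 xy 0.5712 0.0882
scene 0.087 yellow 299 xy 0.5926 0.1115
scene 0.087 white 2320 xy 0.6207 0.0243
scene 0.087 white 320 xy 0.6027 0.0724
scene 0.087 white 335 xy 0.5887 0.1306
scene 0.087 white 49822 xy 0.5242 0.0723
scene 0.087 white 162 xy 0.5515 0.0901
```

View pics/rect0.png

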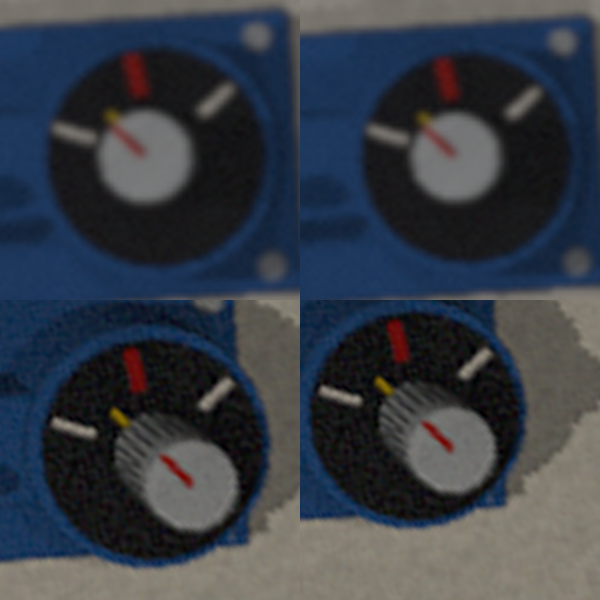

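The disc axis is near (0.563, 0.081). The red mark points at about 13.6° from +x and the pointer at about 47°, so the knob must turn about 33° clockwise to the mark. I'm moving above the knob with the orientation unchanged.

Request:
{"name": "move_arm", "arguments": {
  "deltas": [
    [0, 0, 0, -0.98, -0.91, 0, 1],
    [0, 0, 0, -0.98, -0.91, 0, 1],
    [0, 0, 0, -0.98, -0.91, 0, 1],
    [0, 0, 0, -0.98, -0.91, 0, 1],
    [0, 0, 0, -0.98, -0.91, 0, 1],
    [0, 0, 0, -0.98, -0.91, 0, 1],
    [0, 0, 0, -0.98, -0.91, 0, 1],
    [0, 0, 0, -0.98, -0.91, 0, 1],
    [0, 0, 0, -0.98, -0.91, 0, 1],
    [0, 0, 0, -0.98, -0.91, 0, 1]
  ]
}}

```text
clock: 1.63
eef_pos: [0.3559, 0.4538, 0.4049]
tcp_rot: [0.158, 0.987, 0.0, 0.0]
force: [-0.1, -0.2, 0.6]
gripper_width: 1.002
finger_force: 0.0
```

Request:
{"name": "move_arm", "arguments": {
  "deltas": [
    [0, 0, 0, -0.98, -0.91, 0, 1],
    [0, 0, 0, -0.98, -0.91, 0, 1],
    [0, 0, 0, -0.98, -0.91, 0, 1],
    [0, 0, 0, -0.98, -0.91, 0, 1],
    [0, 0, 0, -0.98, -0.91, 0, 1],
    [0, 0, 0, -0.98, -0.91, 0, 1],
    [0, 0, 0, -0.98, -0.91, 0, 1],
    [0, 0, 0, -0.98, -0.91, 0, 1],
    [0, 0, 0, -0.98, -0.91, 0, 1],
    [0, 0, 0, -0.98, -0.91, 0, 1]
  ]
}}

```text
clock: 2.47
eef_pos: [0.4855, 0.2197, 0.405]
tcp_rot: [0.158, 0.987, 0.0, 0.0]
force: [0.0, -0.3, -0.3]
gripper_width: 1.002
finger_force: 0.0
```

Request:
{"name": "move_arm", "arguments": {
  "deltas": [
    [0, 0, 0, -0.98, -0.91, 0, 1],
    [0, 0, 0, -0.98, -0.91, 0, 1],
    [0, 0, 0, -0.98, -0.91, 0, 1],
    [0, 0, 0, -0.98, -0.91, 0, 1],
    [0, 0, 0, -0.98, -0.91, 0, 1],
    [0, 0, 0, -0.98, -0.91, 0, 1],
    [0, 0, 0, 0, 0, 1, 1],
    [0, 0, 0, 0, 0, 1, 1],
    [0, 0, 0, 0, 0, 1, 1],
    [0, 0, 0, 0, 0, 0, 1]
  ]
}}

```text
clock: 3.3
eef_pos: [0.5619, 0.0802, 0.3418]
tcp_rot: [0.158, 0.987, -0.001, -0.002]
force: [-0.7, 0.9, -0.3]
gripper_width: 1.0
finger_force: 0.0
```

Request:
{"name": "move_arm", "arguments": {
  "deltas": [
    [0, 0, 0, -0.06, 0.05, 0.9, 1],
    [0, 0, 0, 0, 0, 0.9, 1],
    [0, 0, 0, 0, 0, 0.9, 1],
    [0, 0, 0, 0, 0, 0.9, 1],
    [0, 0, 0, 0, 0, 0.8, 1],
    [0, 0, 0, 0, 0, 0.7, 1],
    [0, 0, 0, 0, 0, 0.5, 1],
    [0, 0, 0, 0, 0, 0.05, 1],
    [0, 0, 0, 0, 0, 0, 1],
    [0, 0, 0, 0, 0, 0, 1]
  ]
}}

```text
clock: 4.13
eef_pos: [0.5645, 0.0812, 0.2325]
tcp_rot: [0.158, 0.987, 0.0, 0.0]
force: [-0.2, 1.2, 0.1]
gripper_width: 1.0
finger_force: 0.0
```

```bash
python3 - <<'E'
from rect import *
s=readout.read_state();print(s['eef_pos'],s['force'],s['joint_positions'].round(2) if hasattr(s['joint_positions'],'round') else s['joint_positions'])
o=[]
for c in("scene","top"):
    im=snapshot(c);cv2.imwrite(f'pics/{c}1.png',im)
    u,v=proj(c,[(.563,.081,.07)])[0].astype(int)
    o.append(cv2.resize(im[v-55:v+55,u-55:u+55],(400,400),interpolation=cv2.INTER_CUBIC))
cv2.imwrite('pics/near1.png',np.hstack(o))
E
```

```text
[0.56451402 0.08118309 0.23254716] [-0.23425011  1.2092565   0.06957854] [-0.26  0.66  0.02  2.09 -0.03  0.39  1.04]
```

View pics/near1.png

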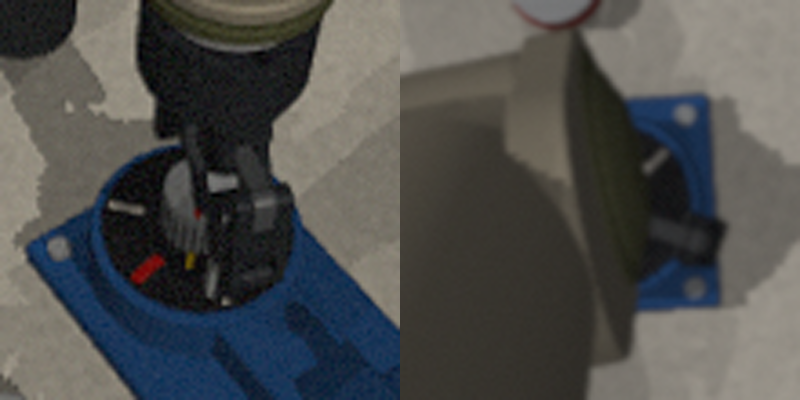

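The scene crop shows the fingers on either side of the knob, with the yellow nose still short of the red mark. Closing now.

Request:
{"name": "move_arm", "arguments": {
  "deltas": [
    [0, 0, 0, 0, 0, 0, 0.6],
    [0, 0, 0, 0, 0, 0, 0.5],
    [0, 0, 0, 0, 0, 0, 0.4],
    [0, 0, 0, 0, 0, 0, 0.3],
    [0, 0, 0, 0, 0, 0, 0.3],
    [0, 0, 0, 0, 0, 0, 0.3],
    [0, 0, 0, 0, 0, 0, 0.3],
    [0, 0, 0, 0, 0, 0, 0.3],
    [0, 0, 0, 0, 0, 0, 0.3],
    [0, 0, 0, 0, 0, 0, 0.3]
  ]
}}

```text
clock: 5.07
eef_pos: [0.5639, 0.08, 0.2323]
tcp_rot: [0.158, 0.987, -0.001, -0.0]
force: [-1.8, -3.7, 8.8]
gripper_width: 0.428
finger_force: 59.0
```

Request:
{"name": "move_arm", "arguments": {
  "deltas": [
    [0, 0, 0, 0, -0.05, 0, 0.3],
    [0, 0, 0.82, 0, 0, 0, 0.3],
    [0, 0, 0.82, 0, 0, 0, 0.3],
    [0, 0, 0.82, 0, 0, 0, 0.3],
    [0, 0, 0.82, 0, 0, 0, 0.3],
    [0, 0, 0.82, 0, 0, 0, 0.3],
    [0, 0, 0.82, 0, 0, 0, 0.3],
    [0, 0, 0.82, 0, 0, 0, 0.3],
    [0, 0, 0.82, 0, 0, 0, 0.3],
    [0, 0, 0, 0, 0, 0, 0.3]
  ]
}}

```text
clock: 5.9
eef_pos: [0.5636, 0.0795, 0.2323]
tcp_rot: [0.432, 0.902, -0.0, 0.0]
force: [-2.2, -2.4, 10.7]
gripper_width: 0.429
finger_force: 59.2
```

```bash
python3 - <<'E'
from rect import *
s=readout.read_state();r=R.from_quat(s['tcp_rot']).as_matrix();print(s['eef_pos'],s['force'],s['ft_torque'],np.degrees(np.arctan2(r[1,1],r[0,1])))
im=snapshot("scene");cv2.imwrite('pics/scene2.png',im)
u,v=proj("scene",[(.563,.081,.07)])[0].astype(int)
a=cv2.resize(im[v-40:v+40,u-40:u+40],(400,400),interpolation=cv2.INTER_CUBIC)
b=cv2.resize(rect(im,"scene",.056,(.5642,.0809)),(400,400))
cv2.imwrite('pics/near2.png',np.hstack([a,b]))
E
```

```text
[0.56362478 0.0794561  0.23234948] [-2.16221312 -2.44874675 10.73399729] [-0.51638697  0.53480924 -0.06966433] 38.75333329175849
```

View pics/near2.png

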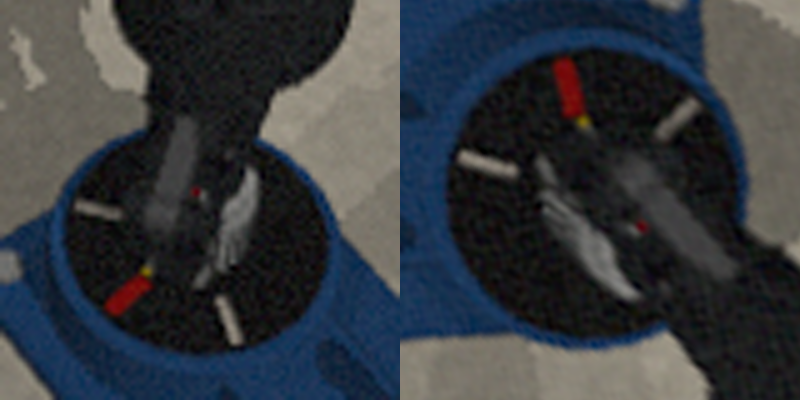

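The scene crop shows the yellow nose at the inner end of the red mark at (145,270), so the pointer is at the mark. I'll start with a small test pull.

Request:
{"name": "move_arm", "arguments": {
  "deltas": [
    [0, 0, 0, 0, 0, -0.05, 0.3],
    [0, 0, 0, 0, 0, -0.05, 0.3],
    [0, 0, 0, 0, 0, 0, 0.3],
    [0, 0, 0, 0, 0, 0, 0.3],
    [0, 0, 0, 0, 0, 0, 0.3],
    [0, 0, 0, 0, 0, 0, 0.3],
    [0, 0, 0, 0, 0, 0, 0.3],
    [0, 0, 0, 0, 0, 0, 0.3],
    [0, 0, 0, 0, 0, 0, 0.3],
    [0, 0, 0, 0, 0, 0, 0.3]
  ]
}}

```text
clock: 6.78
eef_pos: [0.5637, 0.0796, 0.2337]
tcp_rot: [0.43, 0.903, -0.0, -0.0]
force: [-2.9, -5.1, 2.2]
gripper_width: 0.429
finger_force: 60.4
```

Request:
{"name": "move_arm", "arguments": {
  "deltas": [
    [0, 0, 0, 0, 0, -0.05, 0.3],
    [0, 0, 0, 0, 0, 0, 0.3],
    [0, 0, 0, 0, 0, 0, 0.3],
    [0, 0, 0, 0, 0, 0, 0.3],
    [0, 0, 0, 0, 0, 0, 0.3],
    [0, 0, 0, 0, 0, 0, 0.3],
    [0, 0, 0, 0, 0, 0, 0.3],
    [0, 0, 0, 0, 0, 0, 0.3],
    [0, 0, 0, 0, 0, 0, 0.3],
    [0, 0, 0, 0, 0, 0, 0.3]
  ]
}}

```text
clock: 7.62
eef_pos: [0.5638, 0.0795, 0.2342]
tcp_rot: [0.43, 0.903, -0.001, -0.0]
force: [0.9, -5.3, -6.2]
gripper_width: 0.425
finger_force: 61.6
```

The pull is blocked here, as expected: −6 N at about 8 N/mm. From here I step 2° at a time: lower, turn, then pull lightly.

Request:
{"name": "move_arm", "arguments": {
  "deltas": [
    [0, 0, 0, 0, 0, 0.12, 0.3],
    [0, 0, 0, 0, 0, 0, 0.3],
    [0, 0, 0.4, 0, 0, 0, 0.3],
    [0, 0, 0, 0, 0, 0, 0.3],
    [0, 0, 0, 0, 0, -0.06, 0.3],
    [0, 0, 0, 0, 0, -0.06, 0.3],
    [0, 0, 0, 0, 0, -0.02, 0.3],
    [0, 0, 0, 0, 0, 0, 0.3],
    [0, 0, 0, 0, 0, 0, 0.3],
    [0, 0, 0, 0, 0, 0, 0.3]
  ]
}}

```text
clock: 8.45
eef_pos: [0.5638, 0.0796, 0.2344]
tcp_rot: [0.446, 0.895, -0.001, -0.0]
force: [1.3, -5.2, -7.6]
gripper_width: 0.425
finger_force: 61.7
```

```bash
cat > st.py <<'E'
from h import *
s=readout.read_state();r=R.from_quat(s['tcp_rot']).as_matrix();print(s['eef_pos'].round(4),s['force'].round(1),s['ft_torque'].round(2),np.degrees(np.arctan2(r[1,1],r[0,1])).round(2))
E
python3 st.py
```

```text
[0.5638 0.0796 0.2344] [ 1.3 -5.2 -7.6] [-1.12 -0.03 -0.03] 37.02
```

Request:
{"name": "move_arm", "arguments": {
  "deltas": [
    [0, 0, 0, 0, 0, 0.14, 0.3],
    [0, 0, 0, -0.04, -0.03, 0, 0.3],
    [0, 0, 0.4, 0, 0, 0, 0.3],
    [0, 0, 0, 0, 0, 0, 0.3],
    [0, 0, 0, 0, 0, -0.06, 0.3],
    [0, 0, 0, 0, 0, -0.06, 0.3],
    [0, 0, 0, 0, 0, -0.02, 0.3],
    [0, 0, 0, 0, 0, 0, 0.3],
    [0, 0, 0, 0, 0, 0, 0.3],
    [0, 0, 0, 0, 0, 0, 0.3]
  ]
}}

```text
clock: 9.28
eef_pos: [0.5637, 0.0793, 0.2345]
tcp_rot: [0.461, 0.887, -0.0, -0.0]
force: [0.6, -1.7, -14.9]
gripper_width: 0.425
finger_force: 61.4
```

Request:
{"name": "move_arm", "arguments": {
  "deltas": [
    [0, 0, 0, 0, 0, 0.14, 0.3],
    [0, 0, 0, 0, 0, 0, 0.3],
    [0, 0, 0.4, 0, 0, 0, 0.3],
    [0, 0, 0, 0, 0, 0, 0.3],
    [0, 0, 0, 0, 0, -0.06, 0.3],
    [0, 0, 0, 0, 0, -0.06, 0.3],
    [0, 0, 0, 0, 0, 0, 0.3],
    [0, 0, 0, 0, 0, 0, 0.3],
    [0, 0, 0, 0, 0, 0, 0.3],
    [0, 0, 0, 0, 0, 0, 0.3]
  ]
}}

```text
clock: 10.12
eef_pos: [0.5637, 0.0792, 0.2345]
tcp_rot: [0.477, 0.879, -0.0, -0.0]
force: [-0.0, 0.3, -10.4]
gripper_width: 0.425
finger_force: 62.2
```

Still blocked. Yaw is about 33°, roughly 5.7° past the mark.

Request:
{"name": "move_arm", "arguments": {
  "deltas": [
    [0, 0, 0, 0, 0, 0.12, 0.3],
    [0, 0, 0, 0, 0, 0, 0.3],
    [0, 0, 0.4, 0, 0, 0, 0.3],
    [0, 0, 0, 0, 0, 0, 0.3],
    [0, 0, 0, 0, 0, -0.06, 0.3],
    [0, 0, 0, 0, 0, -0.06, 0.3],
    [0, 0, 0, 0, 0, 0, 0.3],
    [0, 0, 0, 0, 0, 0, 0.3],
    [0, 0, 0, 0, 0, 0, 0.3],
    [0, 0, 0, 0, 0, 0, 0.3]
  ]
}}

```text
clock: 10.95
eef_pos: [0.5637, 0.0792, 0.2345]
tcp_rot: [0.492, 0.871, -0.0, -0.0]
force: [-3.3, -0.1, -8.2]
gripper_width: 0.424
finger_force: 62.2
```

Request:
{"name": "move_arm", "arguments": {
  "deltas": [
    [0, 0, 0, 0, 0, 0.12, 0.3],
    [0, 0, 0, 0, 0, 0, 0.3],
    [0, 0, 0.4, 0, 0, 0, 0.3],
    [0, 0, 0, 0, 0, 0, 0.3],
    [0, 0, 0, 0, 0, -0.06, 0.3],
    [0, 0, 0, 0, 0, -0.06, 0.3],
    [0, 0, 0, 0, 0, 0, 0.3],
    [0, 0, 0, 0, 0, 0, 0.3],
    [0, 0, 0, 0, 0, 0, 0.3],
    [0, 0, 0, 0, 0, 0, 0.3]
  ]
}}

```text
clock: 11.78
eef_pos: [0.5637, 0.0792, 0.2347]
tcp_rot: [0.507, 0.862, -0.0, -0.0]
force: [-6.1, 0.0, -6.2]
gripper_width: 0.429
finger_force: 62.4
```

Request:
{"name": "move_arm", "arguments": {
  "deltas": [
    [0, 0, 0, 0, 0, -0.04, 0.3],
    [0, 0, 0, 0, 0, 0, 0.3],
    [0, 0, 0, 0, 0, 0, 0.3],
    [0, 0, 0, 0, 0, 0, 0.3],
    [0, 0, 0, 0, 0, 0, 0.3],
    [0, 0, 0, 0, 0, 0, 0.3],
    [0, 0, 0, 0, 0, 0, 0.3],
    [0, 0, 0, 0, 0, 0, 0.3],
    [0, 0, 0, 0, 0, 0, 0.3],
    [0, 0, 0, 0, 0, 0, 0.3]
  ]
}}

```text
clock: 12.62
eef_pos: [0.5637, 0.0791, 0.2354]
tcp_rot: [0.507, 0.862, -0.0, -0.0]
force: [-2.6, 0.0, -16.6]
gripper_width: 0.428
finger_force: 61.8
```

```bash
python3 st.py
```

```text
[0.5637 0.0791 0.2354] [ -2.6   0.  -16.6] [-0.1   1.05 -0.04] 29.05
```

Request:
{"name": "move_arm", "arguments": {
  "deltas": [
    [0, 0, 0, 0, 0, 0.16, 0.3],
    [0, 0, 0, 0, 0, 0, 0.3],
    [0, 0, 0.4, 0, 0, 0, 0.3],
    [0, 0, 0, 0, 0, 0, 0.3],
    [0, 0, 0, 0, 0, -0.06, 0.3],
    [0, 0, 0, 0, 0, -0.07, 0.3],
    [0, 0, 0, 0, 0, 0, 0.3],
    [0, 0, 0, 0, 0, 0, 0.3],
    [0, 0, 0, 0, 0, 0, 0.3],
    [0, 0, 0, 0, 0, 0, 0.3]
  ]
}}

```text
clock: 13.45
eef_pos: [0.5636, 0.079, 0.2359]
tcp_rot: [0.522, 0.853, 0.0, -0.0]
force: [-6.8, -0.4, -2.4]
gripper_width: 0.422
finger_force: 63.2
```

```bash
python3 st.py
```

```text
[0.5636 0.079  0.2359] [-6.8 -0.4 -2.4] [ 0.    1.67 -0.12] 27.03
```

The force fell to −2.4 N and z rose, so this may be the catch. I'll confirm with a gentle extra pull.

Request:
{"name": "move_arm", "arguments": {
  "deltas": [
    [0, 0, 0, 0.02, -0.035, 0, 0.3],
    [0, 0, 0, 0, 0, -0.04, 0.3],
    [0, 0, 0, 0, 0, 0, 0.3],
    [0, 0, 0, 0, 0, 0, 0.3],
    [0, 0, 0, 0, 0, 0, 0.3],
    [0, 0, 0, 0, 0, 0, 0.3],
    [0, 0, 0, 0, 0, 0, 0.3],
    [0, 0, 0, 0, 0, 0, 0.3],
    [0, 0, 0, 0, 0, 0, 0.3],
    [0, 0, 0, 0, 0, 0, 0.3]
  ]
}}

```text
clock: 14.28
eef_pos: [0.5633, 0.0791, 0.2367]
tcp_rot: [0.522, 0.853, 0.001, 0.0]
force: [-6.8, -1.1, -0.4]
gripper_width: 0.424
finger_force: 63.2
```

```bash
python3 st.py
```

```text
[0.5633 0.0791 0.2367] [-6.8 -1.1 -0.4] [-0.09  1.27 -0.16] 27.03
```

It is rising freely, so the knob is in the catch. I'm raising it further in measured steps.

Request:
{"name": "move_arm", "arguments": {
  "deltas": [
    [0, 0, 0, 0, 0, -0.05, 0.3],
    [0, 0, 0, 0, 0, -0.05, 0.3],
    [0, 0, 0, 0, 0, -0.05, 0.3],
    [0, 0, 0, 0, 0, -0.05, 0.3],
    [0, 0, 0, 0, 0, 0, 0.3],
    [0, 0, 0, 0, 0, 0, 0.3],
    [0, 0, 0, 0, 0, 0, 0.3],
    [0, 0, 0, 0, 0, 0, 0.3],
    [0, 0, 0, 0, 0, 0, 0.3],
    [0, 0, 0, 0, 0, 0, 0.3]
  ]
}}

```text
clock: 15.12
eef_pos: [0.5633, 0.0792, 0.24]
tcp_rot: [0.522, 0.853, 0.0, 0.0]
force: [-3.4, 0.1, 2.7]
gripper_width: 0.424
finger_force: 63.7
```

```bash
python3 st.py
```

```text
[0.5633 0.0792 0.24  ] [-3.4  0.1  2.7] [-0.09  0.73 -0.24] 27.04
```

Request:
{"name": "move_arm", "arguments": {
  "deltas": [
    [0, 0, 0.1, 0, 0, 0, 0.3],
    [0, 0, 0, 0, 0, -0.05, 0.3],
    [0, 0, 0, 0, 0, -0.05, 0.3],
    [0, 0, 0, 0, 0, 0, 0.3],
    [0, 0, 0, 0, 0, 0, 0.3],
    [0, 0, 0, 0, 0, 0, 0.3],
    [0, 0, 0, 0, 0, 0, 0.3],
    [0, 0, 0, 0, 0, 0, 0.3],
    [0, 0, 0, 0, 0, 0, 0.3],
    [0, 0, 0, 0, 0, 0, 0.3]
  ]
}}

```text
clock: 15.95
eef_pos: [0.5633, 0.0792, 0.2417]
tcp_rot: [0.526, 0.851, 0.0, 0.0]
force: [0.1, -0.2, -4.2]
gripper_width: 0.422
finger_force: 63.4
```

```bash
python3 st.py
```

```text
[0.5633 0.0792 0.2417] [ 0.1 -0.2 -4.2] [-0.08 -0.21 -0.1 ] 26.55
```

Request:
{"name": "move_arm", "arguments": {
  "deltas": [
    [0, 0, 0, 0, 0, -0.05, 0.3],
    [0, 0, 0, 0, 0, -0.05, 0.3],
    [0, 0, 0, 0, 0, 0, 0.3],
    [0, 0, 0, 0, 0, 0, 0.3],
    [0, 0, 0, 0, 0, 0, 0.3],
    [0, 0, 0, 0, 0, 0, 0.3],
    [0, 0, 0, 0, 0, 0, 0.3],
    [0, 0, 0, 0, 0, 0, 0.3],
    [0, 0, 0, 0, 0, 0, 0.3],
    [0, 0, 0, 0, 0, 0, 0.3]
  ]
}}

```text
clock: 16.78
eef_pos: [0.5633, 0.0793, 0.2429]
tcp_rot: [0.526, 0.851, -0.0, 0.0]
force: [6.1, -0.2, -24.1]
gripper_width: 0.426
finger_force: 63.6
```

```bash
python3 st.py
```

```text
[0.5633 0.0793 0.2429] [  6.1  -0.2 -24.1] [ 0.   -1.4  -0.06] 26.56
```

Blocked at −24 N, about 8.4 mm above the 1 mm block height, so this is the upper stop. I'll ease the pull off and open.

Request:
{"name": "move_arm", "arguments": {
  "deltas": [
    [0, 0, 0, 0, 0, 0.08, 0.3],
    [0, 0, 0, 0, 0, 0, 0.3],
    [0, 0, 0, 0, 0, 0, 0.3],
    [0, 0, 0, 0, 0, 0, 0.45],
    [0, 0, 0, 0, 0, 0, 0.55],
    [0, 0, 0, 0, 0, 0, 0.7],
    [0, 0, 0, 0, 0, 0, 0.85],
    [0, 0, 0, 0, 0, 0, 1],
    [0, 0, 0, 0, 0, 0, 1],
    [0, 0, 0, 0, 0, 0, 1]
  ]
}}

```text
clock: 17.62
eef_pos: [0.563, 0.0792, 0.2422]
tcp_rot: [0.526, 0.851, 0.0, 0.0]
force: [-0.0, 0.5, -0.4]
gripper_width: 1.002
finger_force: 0.0
```

Request:
{"name": "move_arm", "arguments": {
  "deltas": [
    [0, 0, 0, 0, 0, 0, 1],
    [0, 0, 0, 0, 0, -0.3, 1],
    [0, 0, 0, 0, 0, -0.6, 1],
    [0, 0, 0, 0, 0, -1, 1],
    [0, 0, 0, 0, 0, -1, 1],
    [0, 0, 0, 0, 0, -1, 1],
    [0, 0, 0, 0, 0, -1, 1],
    [0, 0, 0, 0, 0, -1, 1],
    [0, 0, 0, 0, 0, -1, 1],
    [0, 0, 0, 0, 0, -1, 1]
  ]
}}

```text
clock: 18.45
eef_pos: [0.5627, 0.0789, 0.4023]
tcp_rot: [0.526, 0.85, 0.0, 0.0]
force: [1.6, 0.6, 0.4]
gripper_width: 1.003
finger_force: 0.0
```

Request:
{"name": "move_arm", "arguments": {
  "deltas": [
    [0, 0, 0, 0, -1, 0, 1],
    [0, 0, 0, 0, -1, 0, 1],
    [0, 0, 0, 0, -1, 0, 1],
    [0, 0, 0, 0, -1, 0, 1],
    [0, 0, 0, 0, -1, 0, 1],
    [0, 0, 0, 0, -1, 0, 1],
    [0, 0, 0, 0, -0.5, 0, 1],
    [0, 0, 0, 0, 0, 0, 1],
    [0, 0, 0, 0, 0, 0, 1],
    [0, 0, 0, 0, 0, 0, 1]
  ]
}}

```text
clock: 19.28
eef_pos: [0.4479, 0.0216, 0.4006]
tcp_rot: [0.526, 0.851, 0.001, 0.001]
force: [0.2, -0.1, 0.2]
gripper_width: 1.001
finger_force: 0.0
```

```bash
python3 st.py; python3 - <<'E'
from rect import *
im=snapshot("scene");t=snapshot("top");cv2.imwrite('pics/scene3.png',im);cv2.imwrite('pics/top3.png',t)
a=cv2.resize(rect(im,"scene",.053,(.5642,.0809)),(400,400))
u,v=proj("scene",[(.563,.081,.07)])[0].astype(int)
b=cv2.resize(im[v-50:v+50,u-50:u+50],(400,400),interpolation=cv2.INTER_CUBIC)
cv2.imwrite('pics/near3.png',np.hstack([a,b]))
p=cv2.imread('pics/scene0.png')
for z in(.087,.096,.097):print(z,proj("scene",[(.5645,.081,z)]))
E
```

```text
[0.4479 0.0216 0.4006] [ 0.2 -0.1  0.2] [-0.01  0.01  0.01] 26.58
0.087 [[308.37082306 230.86693519]]
0.096 [[308.81249032 227.96795188]]
0.097 [[308.86208862 227.64240218]]
```

View pics/near3.png

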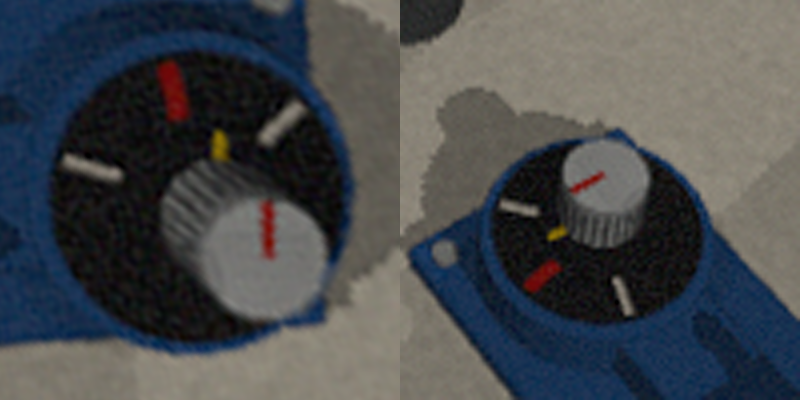

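The knob is up and pointing just past the red mark on the clockwise side. I'll compare the knob-top position in the before and after images to get the lift.

```bash
python3 - <<'E'
from rect import *
for cam in("scene",):
  C=[]
  for k in(0,3):
    im=cv2.resize(cv2.imread(f'pics/{cam}{k}.png')[205:270,275:340],None,fx=8,fy=8,interpolation=cv2.INTER_CUBIC)
    g=cv2.GaussianBlur(im,(0,0),5);m=(g.min(2)>95).astype(np.uint8)
    m=cv2.morphologyEx(m,cv2.MORPH_CLOSE,np.ones((35,35)));m=cv2.morphologyEx(m,cv2.MORPH_OPEN,np.ones((60,60)))
    cs=cv2.findContours(m,0,1)[0]
    for c in cs:
      if len(c)>5:print(k,cv2.contourArea(c)/64,np.round(np.array(cv2.boundingRect(c))/8+[275,205,0,0],2))
E
```

```text
0 251.2578125 [300.25 224.5   18.    15.5 ]
0 959.9453125 [275.   205.    65.    35.12]
3 1231.171875 [282.5  205.    57.5   35.12]
```

```bash
python3 - <<'E'
from rect import *
def load(k):
    im=cv2.imread(f'pics/scene{k}.png')[200:280,270:350]
    im=cv2.resize(im,None,fx=8,fy=8,interpolation=cv2.INTER_CUBIC).astype(np.int16)
    g=im.max(2).astype(np.uint8)   # max channel hides the red line
    return cv2.GaussianBlur(g,(0,0),6)
a,b=load(0),load(3)
# patch: knob top lower half and side
x0,x1,y0,y1=[int(v*8) for v in(298-270,320-270,228-200,246-200)]
r=cv2.matchTemplate(b,a[y0:y1,x0:x1],cv2.TM_CCOEFF_NORMED);_,s,_,l=cv2.minMaxLoc(r)
print(s,(l[0]-x0)/8,(l[1]-y0)/8,'expected for 10 mm: 0.5,-3.2')
E
```

```text
0.9865303039550781 0.5 -3.5 expected for 10 mm: 0.5,-3.2
```

The image shift matches the full 10 mm lift, the knob has been let go, and the cup and tin were never approached. Handing in.

```bash
python3 -c "
from cell import manip
print(manip.finish_job())"
```

```text
the job is handed in; nothing more can be done
None
```

The press is set and handed in: I turned the knob to the red mark, felt the catch about 12° past it, pulled it up to the stop (image check about 10 mm, peak pull 24 N against the 25 N limit) and let go, keeping the arm clear of the pen cup and ink tin.

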